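# Put the sales desk on air

### The job

Put the live-sales desk on air: press down the big middle button of the lamp remote until it stays down, then press down the wide bar key on the microphone's foot until it stays down, and last tap the raised round spot on the phone lying in its cradle. Keep to that order, touch each lightly with the fingertips without picking up or shifting anything, and do not press the remote's two small buttons or touch the phone's square spot. Leave the goods lying around where they are.

Things in the scene. Friction and masses are not known exactly. Their poses are not given: they have to be found in the camera images.
- remote: lamp remote: loose flat black box with a grey face, 64 (its x) x 150 (its y) x 26 mm high, 0.3 kg, lying on the table; origin at the centre of its underside, z up. Three white round buttons stand in a row along its y: the big one in the middle, a small one either side
- lamp_key_top (a point): centre of the top of the remote's big middle button (30 mm diameter). Up, it stands 14 mm proud of the remote's face, its top 40 mm above the table; this point moves down with it
- lamp_key (a joint): how far the big button is pushed down, m: 0 up, 0.010 at its hard stop. It begins to yield at about 3 N, needs about 6 N at the stop, and stays where it is left; it is on beyond 0.004, so 6 to 8 mm of travel is a good press. Over 20 N is too hard
- left_key (a joint): the same for the small button (16 mm diameter, 11 mm proud) at y = +46 mm on the remote; must stay up
- right_key (a joint): the same for the small button at y = -46 mm on the remote; must stay up
- mic: desk microphone: loose dark steel foot 150 (its x) x 80 (its y) x 26 mm high, 0.6 kg, on the table; origin at the centre of its underside, z up. An upright thin neck with a black head, 125 mm tall in all, stands at x = +50 mm; the bar key lies at x = -40 mm
- mic_key_top (a point): centre of the top of the microphone's white bar key, 22 (mic's x) x 46 mm (mic's y). Up, it stands 14 mm proud of the foot, its top 40 mm above the table; this point moves down with it
- mic_key (a joint): how far the bar key is pushed down, m: 0 up, 0.010 at its hard stop. It begins to yield at about 3 N, needs about 6 N at the stop, and stays where it is left; it is on beyond 0.004, so 6 to 8 mm of travel is a good press. Over 20 N is too hard
- cradle: phone cradle: grey tray fixed to the table, 176 (its x) x 92 (its y) x 20 mm high, walls 5 mm; origin at the centre of its underside, z up. A black phone (156 x 74 x 9 mm) lies screen up in it on a springy pad, its glass 27 mm above the table
- round_spot: the phone's raised white round spot, a firm gel sticker 28 mm in diameter standing 3 mm above the glass (it gives 1 mm at most), at x = -45 mm in the cradle's frame; origin at its centre, level with the glass
- round_spot_top (a point): centre of the top face of the round spot, 30 mm above the table; moves down with the phone
- square_spot: the phone's other raised sticker, a 26 mm square 3 mm above the glass, at x = +52 mm in the cradle's frame; not to be touched
- phone (a joint): how far the phone is pushed down into its pad, m: 0 free, at most 0.010. It begins to give at 1 N, takes 1 N more for each mm and springs back when let go. A touch counts from 0.5 N held for 0.1 s; 1 to 5 N is a good tap, over 20 N too hard
- beacon: loose amber warning light on a black base, 90 mm diameter, 84 mm tall; origin under its centre; leave alone
- tape: loose roll of yellow tape lying flat, 48 mm diameter, 22 mm high, beside the cradle; origin under its centre; leave alone
- spray: loose standing spray can, 54 mm diameter, 120 mm tall; origin under its centre; leave alone
- charger: loose black car charger plug standing on its wide end, 32 mm diameter, 49 mm tall, beside the microphone; origin under its centre; leave alone
- bulb_box: loose small cardboard box, 50 x 75 x 42 mm, beside the remote; origin under its centre; leave alone
- brush: loose detailing brush lying on the table; leave alone
- horn: loose dark steel disc horn lying flat, 90 mm diameter, 50 mm tall; origin under its centre; leave alone

How it is judged (in metres and radians):
On the way, in this order (a step that is already met when the one before it is completed fails the run):
1. the remote's big button is down (value of joint lamp_key above 0.004 m), for 0.1 s.
2. the microphone's bar key is down (value of joint mic_key above 0.004 m), for 0.1 s.
3. a fingertip rests on the phone's round spot (contact force between the fingers and round_spot above 0.5 N), for 0.1 s.
At the end, for the whole second after the job is handed in: the big button and the bar key are down by more than 4 mm, the small buttons by less than 3 mm, the phone has sprung back (less than 2 mm down), and the remote, the microphone (level within 0.15 rad, at rest) and all the goods lie within 30 mm of where they began (value of joint each of lamp_key, mic_key above 0.004 m and value of joint each of left_key, right_key below 0.003 m and value of joint phone below 0.002 m and distance of each of remote, mic, beacon, tape, spray, charger, bulb_box, brush, horn from where it was at the start of the episode below 0.03 m and angle between each of remote, mic's own z axis and vertical below 0.15 rad and linear speed of each of remote, mic below 0.02 m/s); the robot touches nothing.
It fails at once if the bar key is pressed (3 mm) before the big button is on, or the round spot is touched before the button and the bar key are both on ((value of joint mic_key above 0.003 m and value of joint lamp_key below 0.004 m) or (contact force between the fingers and round_spot above 0.5 N and value of joint any of mic_key, lamp_key below 0.004 m)).
It fails at once if a small button of the remote is pressed (3 mm), or the square spot is touched (value of joint any of left_key, right_key above 0.003 m or contact force between the fingers and square_spot above 0.5 N).
It fails at once if the remote, microphone or cradle with its phone is pushed harder than 20 N (contact force between the fingers and remote above 20 N or contact force between the fingers and mic above 20 N or contact force between the fingers and cradle above 20 N).
It fails at once if the remote or microphone is lifted, tipped or shifted by 30 mm (distance of any of remote, mic from where it was at the start of the episode above 0.03 m or height (world z) of any of remote, mic above 0.012 m or angle between any of remote, mic's own z axis and vertical above 0.3 rad).
It fails at once if one of the goods is moved by 30 mm or knocked over (distance of any of beacon, tape, spray, charger, bulb_box, brush, horn from where it was at the start of the episode above 0.03 m or angle between any of beacon, spray, charger's own z axis and vertical above 0.5 rad).
It also fails if it takes over 64 s, if anything falls off the work surface, if the arm or the gripper's body presses on something with over 40 N, if the wrist force passes 120 N, or if a joint passes its speed limit or range.

### The arm

A 7-joint arm with a two-finger parallel gripper is mounted at the origin on the work surface. World frame = base frame: x ahead of the robot, y to its left, z up, the work surface at z = 0. Lengths are in m, angles in degrees, forces in N, time in s.
With the tool pointing down it reaches from about 0.425 to 0.875 m from the base axis. Payload 4.7 kg.
Tool frame: the origin (TCP) lies at the centre of the arm's flange, where the gripper is bolted on; the fingertips stand ctrl.finger_overhang ahead of it and the grasp point (between the pads) lies 155 mm ahead of it (ctrl.finger_overhang is the distance from the TCP to the fingertips, in m); x points along the fingers, z is the direction in which the jaws open and shut, and the axes are right-handed (so a half turn about x gives the same grasp; the last joint's range is limited). The gripper opens to 85 mm and grips with 20 to 120 N. Pads are 22 mm wide; open, the fingers measure 114 mm over their backs; the gripper's body (76 mm by 85 mm) begins 54 mm behind the grasp point. The pads swing forward as they close: fully open they stand 13 mm farther back than shut.
Start: joints at [71.224, 18.392, -4.016, 83.108, 1.295, 78.541, -3.26], TCP at [0.218, -0.612, 0.405] pointing down, gripper open.
Joint ranges: [-163.93, 163.93], [-17.29, 119.83], [-79.2, 71.16], [3.27, 140.29], [-89.18, 269.18], [5.43, 117.66], [-154.24, 154.24]. Speed limits (degrees/s): [147.25, 147.25, 180, 180, 180, 180, 180].

### API

Orientations are given as [roll, pitch, yaw] about the fixed x, y, z axes, in that order (R = Rz(yaw) Ry(pitch) Rx(roll)).
In Python, from bench import ctrl gives the robot as it stands.
- The arm moves only by the tool carry_out, never from a script. Its argument "motion" is a list of rows, each an object with "travel": the shift along the tool's x, y, z as a fraction of full scale, a list of three; "angular": the turn, a rotation vector about the tool's x, y, z as a fraction of full scale, a list of three. In form: [{"travel": [x, y, z], "angular": [rx, ry, rz]}, ...]. A call has 1 to 5 rows; each row is the pose to reach, as a shift and turn from the pose commanded when the call began, along the tool's axes at that moment; what a row does not reach only later rows make up. Full scale, the value 1, is 200 mm for a shift and 120 degrees for a turn. A row lasts 1/10 s, in which the tool goes at most 50 mm and 8.59 degrees, less where a joint would pass 70% of its speed; a pose out of reach is approached as far as the arm can. A call with a number of a shift or a turn outside -1 to 1 is refused whole. A call with a gripper value outside its range is refused whole. "jaw" is the gripper command: -1 is shut, 1 is fully open, values between are in proportion, set as the call begins (left out, the last holds). The fingers move at their own pace and stop on an object; the grip force is fixed at half the most. Time passes only in rows, so rows that repeat a pose let the fingers close. It gives the time, the measured TCP pose, the force and the opening at its end, in the units of the state.
- ctrl.sense(): the state, without advancing time (a new reading comes with each control period).
- ctrl.camera(name): name is "scene" or "top"; returns the picture (384x512x3 uint8, blue, green, red); there is no depth.
- ctrl.calibration(name): a dict with "camera_matrix" (3x3 intrinsics, pixels), "dist" ([k1, k2, p1, p2, k3] as OpenCV has them; the pictures are not rectified), "R" (3x3) and "t" (3): a world point X has camera coordinates R X + t. Camera axes: x right, y down, z forward; pixel columns grow to the right and rows downward; lengths in m; the calibration is good to about 2 mm. A picture is of the moment at which its call begins. calibration takes no time and is no camera call.
- ctrl.job_done(): hands the job in, once; it reports no verdict.
The state is a dict: "t": time; "qpos": joint angles; "qd": joint speeds; "effort": joint torques, N m; "ee_pos": TCP position; "orientation": TCP orientation; "ft_force": force on the tool from outside, world axes, zero at the start; "moment": the same for the moment, N m; "gripper_width": finger opening in m.
Only numpy, scipy, OpenCV 4.12 (cv2) and the standard library are available. Lean on these libraries where they do the work, as an engineer would, in place of code of your own. Each camera call takes 0.05 s, during which the arm holds its last target.

## Working session

There is one attempt and no reset: what is moved stays moved. The work goes in short steps, Python scripts to look and compute and a tool call to move; the robot and the scene stay as the last step left them, time stands still between calls to the robot, and variables do not carry over. Pictures are saved under pics/ and viewed, and the job is handed in when it is done.

Besides the shell and the picture viewer there is one more tool, called as a command line: name --argument value ..., lists and objects as JSON in quotes. carry_out: Moves the arm, as the interface text tells. Shift numbers are shares of 200 mm and turn numbers shares of 120 degrees, none past 1 either way. Its arguments: {"type":"object","properties":{"motion":{"type":"array"},"jaw":{"type":"number"}},"required":["motion"]}

```bash
mkdir -p pics; ls
python3 - <<'E'
from bench import ctrl
import cv2
print(ctrl.sense(), ctrl.finger_overhang)
for n in("scene","top"):
    cv2.imwrite(f"pics/{n}0.png",ctrl.camera(n)); c=ctrl.calibration(n); print(n,c)
E
```

```text
pics
{'t': 0.0, 'qpos': array([71.22668594, 18.43823903, -4.01614781, 83.1744127 ,  1.29765333,
       78.54180486, -3.2592728 ]), 'qd': array([-0.00044151, -0.06843293,  0.08798577,  0.00706367,  0.12572936,
        0.05031417,  0.0950546 ]), 'effort': array([ 5.55269537e-05, -4.93582714e+01, -3.82303102e-01, -3.14332438e+01,
        1.29078611e-02,  1.13713185e-02,  2.37059925e-05]), 'ee_pos': array([ 0.21773907, -0.61222367,  0.40363688]), 'orientation': array([-175.69702197,   89.89062993,  113.88787248]), 'ft_force': array([-0.02854661,  0.1876759 , -0.3355741 ]), 'moment': array([-0.05633389, -0.02346776,  0.01263681]), 'gripper_width': 0.08516500581064096} 0.1734
scene {'camera_matrix': array([[392.94930393,   0.        , 254.55024579],
       [  0.        , 392.94930393, 193.46461172],
       [  0.        ,   0.        ,   1.        ]]), 'dist': array([0.04306926, 0.        , 0.        , 0.        , 0.        ]), 'R': array([[ 0.69887114,  0.71524605, -0.00149127],
       [ 0.51682527, -0.50643214, -0.69023049],
       [-0.49443986,  0.48161144, -0.72358804]]), 't': array([-0.42676803, -0.26421223,  1.31955434])}
top {'camera_matrix': array([[405.27103198,   0.        , 250.80947182],
       [  0.        , 405.27103198, 191.94714831],
       [  0.        ,   0.        ,   1.        ]]), 'dist': array([-0.05669413,  0.        ,  0.        ,  0.        ,  0.        ]), 'R': array([[ 0.04582621, -0.99894678,  0.0022979 ],
       [-0.97639271, -0.04527739, -0.21120426],
       [ 0.21108586,  0.00743504, -0.97743925]]), 't': array([-0.016573  ,  0.59776088,  1.07019584])}
```

View pics/scene0.png

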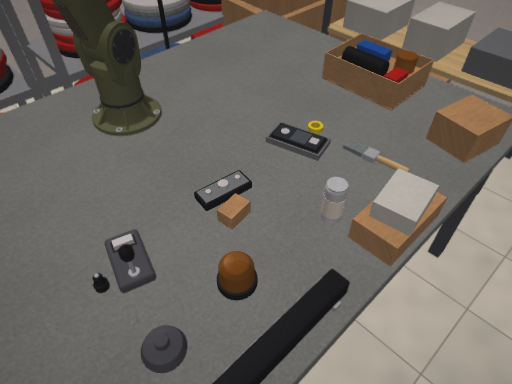

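View pics/top0.png

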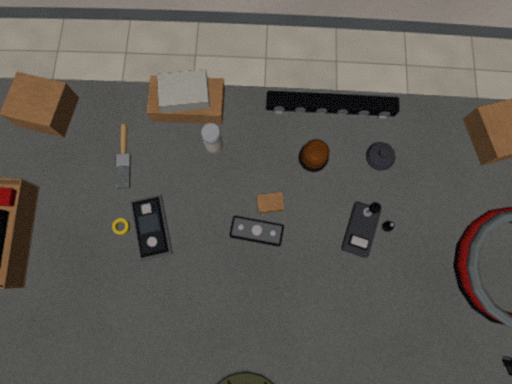

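The scene view shows the remote at about (223,187), the mic foot at (130,260) with its key at (123,242), and the phone at (298,140) with its round spot at (285,131). In the top view the remote button is at (257,230), the bar key at (359,242), the round spot at (152,242) and the square spot at (146,209).

```bash
cat > h.py <<'E'
import numpy as np, cv2
from bench import ctrl
def ray(n,uv):
    c=ctrl.calibration(n); K,d,R,t=c["camera_matrix"],c["dist"],c["R"],c["t"]
    p=cv2.undistortPoints(np.array([[uv]],float),K,d)[0,0]
    return -R.T@t, R.T@np.array([p[0],p[1],1.])
def onz(n,uv,z):
    o,v=ray(n,uv); return o+v*(z-o[2])/v[2]
def tri(u1,u2):
    o1,v1=ray("scene",u1);o2,v2=ray("top",u2)
    s=np.linalg.lstsq(np.c_[v1,-v2],o2-o1,rcond=None)[0]
    a=o1+v1*s[0];b=o2+v2*s[1]; return (a+b)/2,np.linalg.norm(a-b)
def blobs(img,roi,thr=140):
    x0,y0,x1,y1=roi; h=cv2.cvtColor(img,cv2.COLOR_BGR2HSV)
    m=np.zeros(img.shape[:2],np.uint8); m[y0:y1,x0:x1]=((h[...,2]>thr)&(h[...,1]<60))[y0:y1,x0:x1]
    n,l,s,c=cv2.connectedComponentsWithStats(m)
    return [(s[i][4],tuple(s[i][:4]),c[i].round(2)) for i in range(1,n) if s[i][4]>5]
E
python3 - <<'E'
from h import *
T=cv2.imread("pics/top0.png");S=cv2.imread("pics/scene0.png")
for nm,tr,sr,z in(("remote",(230,215,285,246),(193,170,254,208),.04),("mic",(340,200,382,258),(104,228,156,290),.04),("phone",(130,195,172,258),(265,122,332,158),.03)):
    print(nm)
    for n,I,r in(("top",T,tr),("scene",S,sr)):
        for b in blobs(I,r): print(n,b,onz(n,b[2],z).round(4))
big=lambda I,x,y,w,h,k:cv2.resize(I[y:y+h,x:x+w],None,fx=k,fy=k,interpolation=cv2.INTER_CUBIC)
a=np.hstack([big(T,130,190,60,75,4),big(T,225,185,65,75,4),big(T,335,190,70,75,4)])
b=np.hstack([big(S,260,115,72,60,4),big(S,190,165,65,60,4),big(S,85,230,60,60,4)])
w=800; P=[cv2.copyMakeBorder(q,0,0,0,w-q.shape[1],0) for q in(a,b)]
cv2.imwrite("pics/z.png",np.vstack(P))
E
```

```text
remote
top (np.int32(10), (np.int32(239), np.int32(226), np.int32(4), np.int32(3)), array([240.5, 227. ])) [0.5011 0.0355 0.04  ]
top (np.int32(54), (np.int32(253), np.int32(226), np.int32(8), np.int32(9)), array([256.5 , 229.98])) [ 0.4948 -0.0098  0.04  ]
top (np.int32(9), (np.int32(271), np.int32(232), np.int32(4), np.int32(3)), array([272.33, 232.89])) [ 0.4887 -0.0544  0.04  ]
scene (np.int32(17), (np.int32(235), np.int32(175), np.int32(5), np.int32(4)), array([236.94, 176.24])) [0.5084 0.0339 0.04  ]
scene (np.int32(64), (np.int32(217), np.int32(179), np.int32(11), np.int32(8)), array([222.42, 182.64])) [ 0.4995 -0.01    0.04  ]
scene (np.int32(19), (np.int32(205), np.int32(189), np.int32(6), np.int32(4)), array([207.63, 190.53])) [ 0.4946 -0.0565  0.04  ]
mic
top (np.int32(82), (np.int32(352), np.int32(237), np.int32(15), np.int32(10)), array([359.13, 241.72])) [ 0.4747 -0.2983  0.04  ]
scene (np.int32(143), (np.int32(112), np.int32(234), np.int32(21), np.int32(13)), array([121.6, 239.8])) [ 0.4783 -0.2988  0.04  ]
scene (np.int32(44), (np.int32(129), np.int32(267), np.int32(10), np.int32(9)), array([133.77, 271.91])) [ 0.5721 -0.3258  0.04  ]
phone
top (np.int32(46), (np.int32(142), np.int32(205), np.int32(8), np.int32(8)), array([145.65, 208.41])) [0.543  0.3103 0.03  ]
top (np.int32(48), (np.int32(148), np.int32(238), np.int32(8), np.int32(8)), array([151.5 , 241.35])) [0.4499 0.2845 0.03  ]
scene (np.int32(34), (np.int32(281), np.int32(128), np.int32(8), np.int32(6)), array([284.76, 130.35])) [0.4535 0.2835 0.03  ]
scene (np.int32(43), (np.int32(309), np.int32(137), np.int32(10), np.int32(7)), array([313.77, 140.33])) [0.5473 0.3094 0.03  ]
```

View pics/z.png

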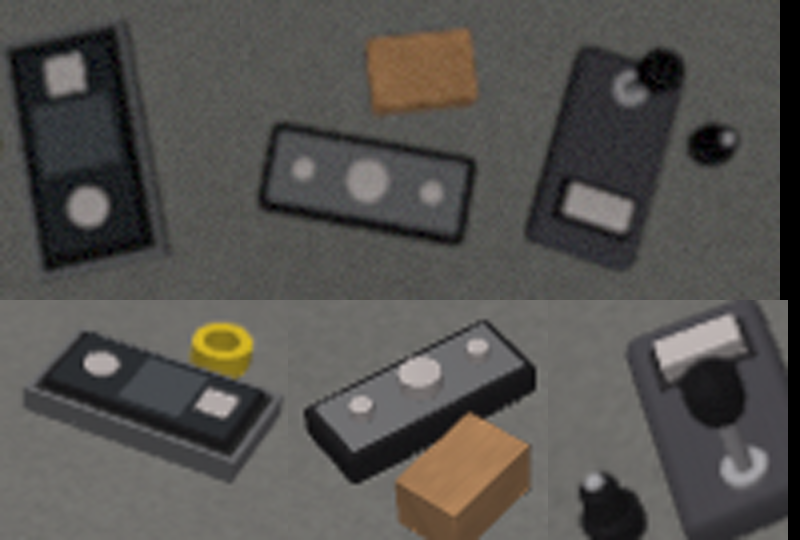

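```bash
cat >> h.py <<'E'
from scipy.spatial.transform import Rotation as Rt
def Rm(s): return Rt.from_euler("xyz",s["orientation"],degrees=True)
def go(x,y,ztip):
    s=ctrl.sense();R=Rm(s).as_matrix();L=ctrl.finger_overhang
    tip=s["ee_pos"]+R[:,0]*L
    d=R.T@(np.array([x,y,ztip])-tip)
    down=np.array([0,0,-1.]);w=np.cross(R[:,0],down)
    print("t",s["t"].__round__(2),"tip",tip.round(4),"ft",s["ft_force"].round(2),"w",round(s["gripper_width"],4),"\ntravel",(d/.2).round(3),"tilt corr ang",(R.T@w*180/np.pi/120).round(4),"q",s["qpos"].round(0))
    print("toolz",R[:,2].round(3))
E
python3 - <<'E'
from h import *
for a,b in (((222.42,182.64),(256.5,229.98)),((121.6,239.8),(359.13,241.72)),((284.76,130.35),(151.5,241.35)),((313.77,140.33),(145.65,208.41))): print(tri(a,b))
go(.45,-.42,.22);go(.496,-.01,.2)
E
```

```text
(array([ 0.49594967, -0.00880843,  0.03638188]), np.float64(0.0024242720318310962))
(array([ 0.47527149, -0.2986195 ,  0.0367602 ]), np.float64(0.0012307849873522268))
(array([0.45058043, 0.28583368, 0.02693639]), np.float64(0.0015285179787931592))
(array([0.54423917, 0.3120968 , 0.0264217 ]), np.float64(0.0020358523796064135))
t 0.1 tip [ 0.2176 -0.612   0.2303] ft [-0.06 -0.5  -0.3 ] w 0.0853 
travel [ 0.052  1.416 -0.515] tilt corr ang [ 0.     -0.0009  0.    ] q [71. 18. -4. 83.  1. 79. -3.]
toolz [ 0.335 -0.942 -0.002]
t 0.1 tip [ 0.2176 -0.612   0.2303] ft [-0.06 -0.5  -0.3 ] w 0.0853 
travel [ 0.155  2.32  -2.369] tilt corr ang [ 0.     -0.0009  0.    ] q [71. 18. -4. 83.  1. 79. -3.]
toolz [ 0.335 -0.942 -0.002]
```

carry_out --motion '[{"travel":[0,1,-0.36],"angular":[0,0,0]},{"travel":[0,1,-0.36],"angular":[0,0,0]},{"travel":[0,1,-0.36],"angular":[0,0,0]},{"travel":[0,1,-0.36],"angular":[0,0,0]},{"travel":[0,1,-0.36],"angular":[0,0,0]}]' --jaw -1

```text
t: 0.6
ee_pos: [0.3881, -0.4719, 0.4045]
orientation: [117.8, 89.8, 47.9]
ft_force: [1.5, 0.6, -1.0]
gripper_width: 0.0123
```

```bash
python3 -c "
from h import *
go(.496,-.0095,.2)"
```

```text
t 0.6 tip [ 0.3886 -0.4713  0.2311] ft [ 1.51  0.57 -0.98] w 0.0123 
travel [ 0.165  1.3   -1.982] tilt corr ang [-0.     -0.001  -0.0018] q [ 57.  14. -11.  89.   2.  77. -24.]
toolz [ 0.345 -0.939 -0.002]
```

carry_out --motion '[{"travel":[0,0.65,-0.99]},{"travel":[0,0.65,-0.99]},{"travel":[0,0.65,-0.99]},{"travel":[0,0.65,-0.99]},{"travel":[0,0.65,-0.99]}]'

```text
$.motion[0]: bad value
```

```bash
python3 -c "
from h import *
go(.496,-.0095,.2)"
```

```text
t 0.6 tip [ 0.3886 -0.4713  0.2311] ft [ 1.51  0.57 -0.98] w 0.0123 
travel [ 0.165  1.3   -1.982] tilt corr ang [-0.     -0.001  -0.0018] q [ 57.  14. -11.  89.   2.  77. -24.]
toolz [ 0.345 -0.939 -0.002]
```

carry_out --motion '[{"travel":[0,0.65,-0.99],"angular":[0,0,0]},{"travel":[0,0.65,-0.99],"angular":[0,0,0]},{"travel":[0,0.65,-0.99],"angular":[0,0,0]},{"travel":[0,0.65,-0.99],"angular":[0,0,0]},{"travel":[0,0.65,-0.99],"angular":[0,0,0]}]'

```text
t: 1.1
ee_pos: [0.4387, -0.2441, 0.4045]
orientation: [-171.6, 90.0, 118.1]
ft_force: [1.0, -0.5, -0.2]
gripper_width: 0.0
```

```bash
python3 -c "
from h import *
go(.496,-.0095,.1)"
```

```text
t 1.1 tip [ 0.4387 -0.244   0.2311] ft [ 1.03 -0.47 -0.16] w 0.0 
travel [ 0.656  0.666 -1.007] tilt corr ang [ 0.     -0.0002  0.    ] q [ 46.   1. -20. 103.   0.  76. -44.]
toolz [ 0.338 -0.941 -0.001]
```

carry_out --motion '[{"travel":[0,0.666,-1.0],"angular":[0,0,0]},{"travel":[0,0.666,-1.0],"angular":[0,0,0]},{"travel":[0,0.666,-1.0],"angular":[0,0,0]},{"travel":[0,0.666,-1.0],"angular":[0,0,0]},{"travel":[0,0.666,-1.0],"angular":[0,0,0]}]'

```text
t: 1.6
ee_pos: [0.4967, -0.0115, 0.4047]
orientation: [87.4, 90.0, 17.1]
ft_force: [-0.3, -0.4, 0.1]
gripper_width: -0.0002
```

```bash
python3 -c "
from h import *
go(.496,-.0095,.07)"
```

```text
t 1.6 tip [ 0.4967 -0.0115  0.2313] ft [-0.28 -0.42  0.1 ] w -0.0002 
travel [ 0.807 -0.    -0.01 ] tilt corr ang [-0.      0.     -0.0001] q [ 32.   1. -34. 103.   1.  76. -72.]
toolz [ 0.337 -0.942  0.   ]
```

carry_out --motion '[{"travel":[0.25,0,-0.01],"angular":[0,0,0]},{"travel":[0.5,0,-0.01],"angular":[0,0,0]},{"travel":[0.7,0,-0.01],"angular":[0,0,0]},{"travel":[0.81,0,-0.01],"angular":[0,0,0]},{"travel":[0.81,0,-0.01],"angular":[0,0,0]}]'

```text
t: 2.1
ee_pos: [0.494, -0.0128, 0.2391]
orientation: [-118.7, 89.6, 170.9]
ft_force: [-0.1, -0.3, -0.3]
gripper_width: 0.0003
```

```bash
python3 -c "
from h import *
go(.496,-.0095,.04)
T=ctrl.camera('top');S=ctrl.camera('scene')
f=lambda I,x,y,w,h:cv2.resize(I[y:y+h,x:x+w],(400,400),interpolation=cv2.INTER_CUBIC)
cv2.imwrite('pics/a1.png',np.hstack([f(T,200,170,120,120),f(S,165,110,120,120)]))"
```

```text
t 2.1 tip [ 0.4927 -0.0126  0.0657] ft [-0.12 -0.3  -0.3 ] w 0.0003 
travel [ 0.129  0.022 -0.008] tilt corr ang [ 0.     -0.0018  0.0033] q [ 30.  11. -34. 114.   7.  57. -78.]
toolz [ 0.335 -0.942 -0.004]
```

View pics/a1.png

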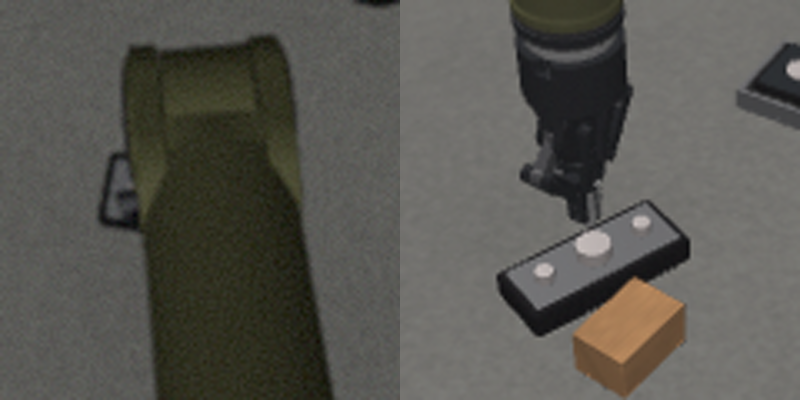

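The tip is centred above the big button (top crop hidden by the forearm; scene crop shows it ending just above the button, scene pixel about (220,175)). I'll correct the 3 mm offset and approach.

carry_out --motion '[{"travel":[0.05,0.02,-0.008],"angular":[0,0,0.003]},{"travel":[0.09,0.02,-0.008],"angular":[0,0,0.003]},{"travel":[0.09,0.02,-0.008],"angular":[0,0,0.003]},{"travel":[0.09,0.02,-0.008],"angular":[0,0,0.003]}]'

```text
t: 2.6
ee_pos: [0.4993, -0.0096, 0.2248]
orientation: [88.7, 89.6, 18.3]
ft_force: [0.2, 0.5, -0.6]
gripper_width: 0.0001
```

```bash
python3 -c "
from h import *
go(.496,-.0095,.04)"
```

```text
t 2.6 tip [ 0.5004 -0.0093  0.0514] ft [ 0.17  0.51 -0.58] w 0.0001 
travel [ 0.057 -0.021 -0.006] tilt corr ang [ 0.      0.0001 -0.003 ] q [ 30.  13. -34. 115.   9.  55. -79.]
toolz [ 0.335 -0.942  0.   ]
```

carry_out --motion '[{"travel":[0.02,-0.02,-0.006],"angular":[0,0,-0.003]},{"travel":[0.04,-0.02,-0.006],"angular":[0,0,-0.003]},{"travel":[0.04,-0.02,-0.006],"angular":[0,0,-0.003]},{"travel":[0.04,-0.02,-0.006],"angular":[0,0,-0.003]}]'

```text
t: 3.0
ee_pos: [0.4951, -0.0098, 0.2166]
orientation: [-98.7, 90.0, -169.1]
ft_force: [-0.0, 0.4, 0.2]
gripper_width: -0.0001
```

```bash
python3 -c "
from h import *
go(.496,-.0095,.04)"
```

```text
t 3.0 tip [ 0.4951 -0.0098  0.0432] ft [-0.04  0.43  0.15] w -0.0001 
travel [0.016 0.005 0.   ] tilt corr ang [ 0.     -0.      0.0001] q [ 29.  13. -34. 115.   9.  54. -80.]
toolz [ 0.335 -0.942 -0.   ]
```

carry_out --motion '[{"travel":[0.01,0.003,0],"angular":[0,0,0]},{"travel":[0.02,0.003,0],"angular":[0,0,0]},{"travel":[0.025,0.003,0],"angular":[0,0,0]},{"travel":[0.025,0.003,0],"angular":[0,0,0]}]'

```text
t: 3.4
ee_pos: [0.496, -0.0096, 0.2118]
orientation: [65.9, 90.0, -4.5]
ft_force: [0.9, 0.5, 1.2]
gripper_width: 0.0003
```

```bash
python3 -c "
from h import *
go(.496,-.0095,.033)"
```

```text
t 3.4 tip [ 0.4961 -0.0096  0.0384] ft [0.92 0.53 1.24] w 0.0003 
travel [ 0.027 -0.    -0.001] tilt corr ang [ 0.      0.0001 -0.0003] q [ 29.  14. -34. 115.   9.  54. -80.]
toolz [ 0.335 -0.942  0.   ]
```

carry_out --motion '[{"travel":[0.007,0,0],"angular":[0,0,0]},{"travel":[0.014,0,0],"angular":[0,0,0]},{"travel":[0.014,0,0],"angular":[0,0,0]}]'

```text
t: 3.7
ee_pos: [0.496, -0.0097, 0.2089]
orientation: [63.0, 90.0, -7.4]
ft_force: [1.5, 0.1, 1.4]
gripper_width: 0.0001
```

```bash
python3 -c "
from h import *
go(.496,-.0095,.033)"
```

```text
t 3.7 tip [ 0.4961 -0.0097  0.0355] ft [1.5  0.12 1.42] w 0.0001 
travel [ 0.013 -0.    -0.001] tilt corr ang [ 0.      0.0002 -0.0003] q [ 29.  14. -34. 116.  10.  53. -80.]
toolz [ 0.335 -0.942  0.   ]
```

carry_out --motion '[{"travel":[0.005,0,0],"angular":[0,0,0]},{"travel":[0.01,0,0],"angular":[0,0,0]},{"travel":[0.01,0,0],"angular":[0,0,0]}]'

```text
t: 4.0
ee_pos: [0.4959, -0.0096, 0.2069]
orientation: [67.9, 90.0, -2.5]
ft_force: [0.8, -0.0, 3.0]
gripper_width: -0.0001
```

```bash
python3 -c "
from h import *
go(.496,-.0095,.033)
S=ctrl.camera('scene')
f=lambda I,x,y,w,h:cv2.resize(I[y:y+h,x:x+w],(600,600),interpolation=cv2.INTER_CUBIC)
cv2.imwrite('pics/a2.png',f(S,190,145,60,60))"
```

```text
t 4.0 tip [ 0.4961 -0.0096  0.0335] ft [ 0.8  -0.02  3.05] w -0.0001 
travel [ 0.003 -0.    -0.001] tilt corr ang [-0.      0.0001 -0.0003] q [ 29.  14. -34. 116.  10.  53. -80.]
toolz [ 0.335 -0.942  0.   ]
```

View pics/a2.png

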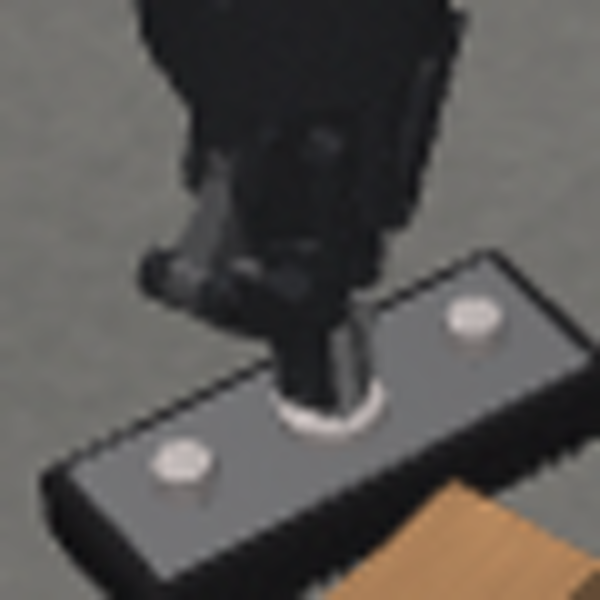

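The fingertips rest centred on the big button (crop (330,410)); small buttons are clear. Continuing in 2 mm steps.

carry_out --motion '[{"travel":[0.005,0,0],"angular":[0,0,0]},{"travel":[0.01,0,0],"angular":[0,0,0]},{"travel":[0.01,0,0],"angular":[0,0,0]}]'

```text
t: 4.35
ee_pos: [0.496, -0.0096, 0.2049]
orientation: [65.7, 90.0, -4.7]
ft_force: [0.2, -0.2, 3.9]
gripper_width: 0.0001
```

```bash
python3 -c "
from h import *
go(.496,-.0095,.033)"
```

```text
t 4.35 tip [ 0.4961 -0.0096  0.0315] ft [ 0.21 -0.19  3.88] w 0.0001 
travel [-0.007 -0.    -0.001] tilt corr ang [ 0.      0.0001 -0.0003] q [ 29.  14. -34. 116.  10.  53. -80.]
toolz [ 0.335 -0.942  0.   ]
```

carry_out --motion '[{"travel":[0.005,0,0],"angular":[0,0,0]},{"travel":[0.005,0,0],"angular":[0,0,0]},{"travel":[0.005,0,0],"angular":[0,0,0]}]'

```text
t: 4.65
ee_pos: [0.4959, -0.0096, 0.204]
orientation: [68.9, 90.0, -1.5]
ft_force: [2.0, 0.7, 4.4]
gripper_width: 0.0001
```

```bash
python3 -c "
from h import *
go(.496,-.0095,.033)
S=ctrl.camera('scene')
f=lambda I,x,y,w,h:cv2.resize(I[y:y+h,x:x+w],(600,600),interpolation=cv2.INTER_CUBIC)
cv2.imwrite('pics/a3.png',f(S,190,145,60,60))"
```

```text
t 4.65 tip [ 0.4961 -0.0096  0.0306] ft [2.   0.66 4.36] w 0.0001 
travel [-0.012 -0.    -0.001] tilt corr ang [-0.      0.0001 -0.0003] q [ 29.  14. -34. 116.  10.  53. -80.]
toolz [ 0.335 -0.942  0.   ]
```

View pics/a3.png

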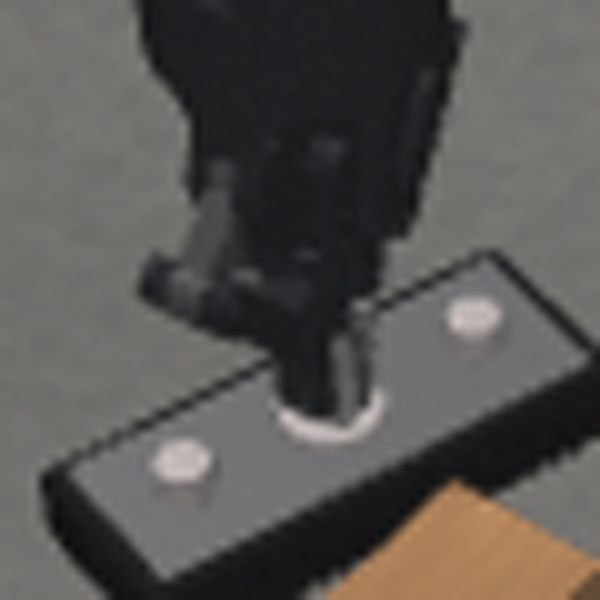

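carry_out --motion '[{"travel":[0.006,0,0],"angular":[0,0,0]},{"travel":[0.006,0,0],"angular":[0,0,0]},{"travel":[0.006,0,0],"angular":[0,0,0]}]'

```text
t: 5.0
ee_pos: [0.496, -0.0096, 0.2034]
orientation: [24.6, 90.0, -45.8]
ft_force: [0.3, -0.1, 10.0]
gripper_width: 0.0001
```

```bash
python3 -c "
from h import *
go(.496,-.0095,.033)"
```

```text
t 5.0 tip [ 0.4961 -0.0096  0.03  ] ft [ 0.33 -0.12 10.03] w 0.0001 
travel [-0.015 -0.    -0.001] tilt corr ang [ 0.      0.0003 -0.0001] q [ 29.  14. -34. 116.  10.  53. -80.]
toolz [ 0.335 -0.942  0.001]
```

Hard stop reached at tip height 30.0 mm and 10 N, which matches the geometry given. The button is fully down, so I'll retract.

carry_out --motion '[{"travel":[-0.1,0,0],"angular":[0,0,0]},{"travel":[-0.3,0,0],"angular":[0,0,0]},{"travel":[-0.5,0,0],"angular":[0,0,0]},{"travel":[-0.7,0,0],"angular":[0,0,0]},{"travel":[-0.7,0,0],"angular":[0,0,0]}]'

```text
t: 5.5
ee_pos: [0.4968, -0.0094, 0.347]
orientation: [56.6, 89.6, -13.9]
ft_force: [1.0, -0.3, 1.0]
gripper_width: 0.0001
```

```bash
python3 -c "
from h import *
go(.476,-.2985,.17)"
```

```text
t 5.5 tip [ 0.4979 -0.0096  0.1736] ft [ 0.96 -0.32  0.95] w 0.0001 
travel [ 0.02  -0.587  1.324] tilt corr ang [-0.      0.0018 -0.0027] q [ 32.   4. -35. 108.   2.  69. -74.]
toolz [ 0.335 -0.942  0.004]
```

carry_out --motion '[{"travel":[0,-0.08,0.2],"angular":[0,0,0]},{"travel":[0,-0.18,0.4],"angular":[0,0,0]},{"travel":[0,-0.27,0.6],"angular":[0,0,0]},{"travel":[0,-0.36,0.8],"angular":[0,0,0]},{"travel":[0,-0.45,1.0],"angular":[0,0,0]}]'

```text
t: 6.0
ee_pos: [0.4765, -0.2296, 0.3408]
orientation: [-130.8, 89.8, 158.8]
ft_force: [-0.4, 0.3, 0.6]
gripper_width: 0.0002
```

```bash
python3 -c "
from h import *
go(.476,-.2985,.17)
S=ctrl.camera('scene')
f=lambda I,x,y,w,h:cv2.resize(I[y:y+h,x:x+w],(600,600),interpolation=cv2.INTER_CUBIC)
cv2.imwrite('pics/a4.png',f(S,190,145,60,60))"
```

```text
t 6.0 tip [ 0.4759 -0.2293  0.1674] ft [-0.43  0.34  0.62] w 0.0002 
travel [-0.013 -0.115  0.326] tilt corr ang [-0.     -0.0013  0.0015] q [ 45.   8. -24. 104.   3.  69. -50.]
toolz [ 0.335 -0.942 -0.003]
```

View pics/a4.png

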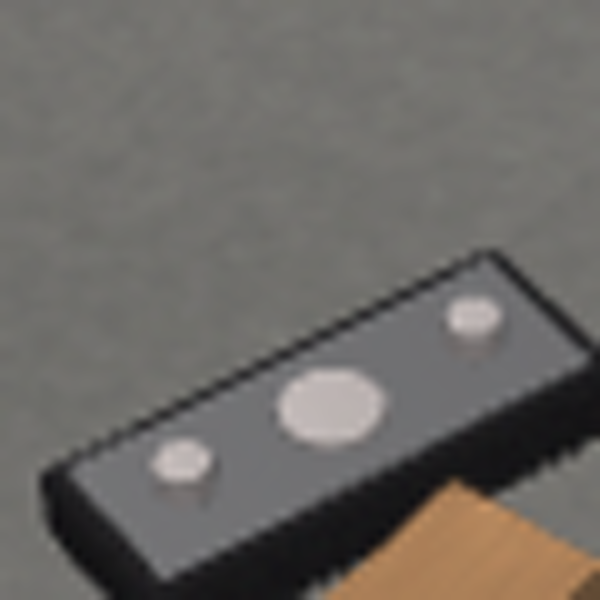

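The big button is nearly flush and stays down (crop (330,407)); both small buttons are still up. Next is the mic.

carry_out --motion '[{"travel":[-0.01,-0.05,0.17],"angular":[0,0,0]},{"travel":[-0.01,-0.115,0.326],"angular":[0,0,0]},{"travel":[-0.01,-0.115,0.326],"angular":[0,0,0]},{"travel":[-0.01,-0.115,0.326],"angular":[0,0,0]}]'

```text
t: 6.45
ee_pos: [0.4772, -0.2976, 0.3427]
orientation: [-148.2, 89.8, 141.3]
ft_force: [0.1, 0.1, -0.1]
gripper_width: -0.0001
```

```bash
python3 -c "
from h import *
go(.476,-.2985,.07)"
```

```text
t 6.45 tip [ 0.4766 -0.2971  0.1693] ft [ 0.06  0.07 -0.11] w -0.0001 
travel [ 0.496 -0.004  0.007] tilt corr ang [ 0.     -0.0018  0.0011] q [ 48.  11. -21. 100.   4.  70. -45.]
toolz [ 0.333 -0.943 -0.004]
```

carry_out --motion '[{"travel":[0.15,-0.004,0.006],"angular":[0,0,0]},{"travel":[0.3,-0.004,0.006],"angular":[0,0,0]},{"travel":[0.45,-0.004,0.006],"angular":[0,0,0]},{"travel":[0.5,-0.004,0.006],"angular":[0,0,0]},{"travel":[0.5,-0.004,0.006],"angular":[0,0,0]}]'

```text
t: 6.95
ee_pos: [0.4772, -0.2971, 0.2429]
orientation: [-147.9, 89.7, 141.8]
ft_force: [0.6, 0.2, 0.1]
gripper_width: -0.0003
```

```bash
python3 -c "
from h import *
go(.476,-.2985,.045)
T=ctrl.camera('top');S=ctrl.camera('scene')
f=lambda I,x,y,w,h:cv2.resize(I[y:y+h,x:x+w],(400,400),interpolation=cv2.INTER_CUBIC)
cv2.imwrite('pics/b1.png',np.hstack([f(T,310,180,100,100),f(S,75,200,90,90)]))"
```

```text
t 6.95 tip [ 0.4766 -0.2966  0.0695] ft [0.65 0.24 0.12] w -0.0003 
travel [ 0.122 -0.006  0.008] tilt corr ang [ 0.     -0.0019  0.0012] q [ 47.  17. -21. 105.   7.  59. -47.]
toolz [ 0.337 -0.942 -0.004]
```

View pics/b1.png

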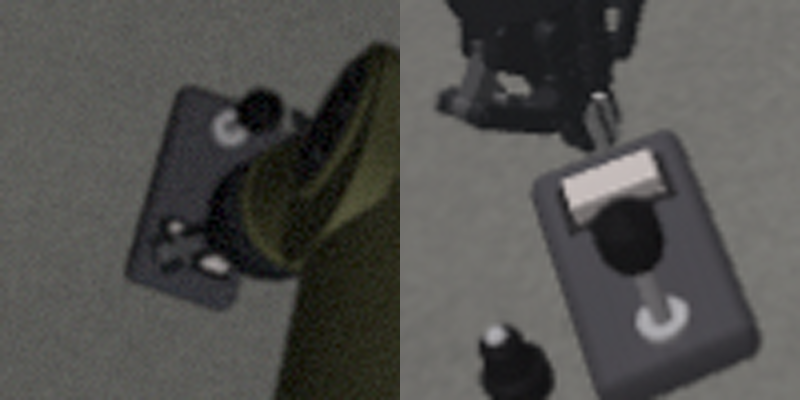

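Fingertips hang just above the bar key (scene crop (600,145), key (612,180)); neck and charger are clear. Descending.

carry_out --motion '[{"travel":[0.04,-0.004,0.008],"angular":[0,-0.002,0.001]},{"travel":[0.08,-0.004,0.008],"angular":[0,-0.002,0.001]},{"travel":[0.12,-0.004,0.008],"angular":[0,-0.002,0.001]},{"travel":[0.12,-0.004,0.008],"angular":[0,-0.002,0.001]},{"travel":[0.12,-0.004,0.008],"angular":[0,-0.002,0.001]}]'

```text
t: 7.55
ee_pos: [0.4775, -0.3005, 0.2204]
orientation: [24.9, 89.8, -45.5]
ft_force: [-0.4, 0.3, 0.7]
gripper_width: 0.0001
```

```bash
python3 -c "
from h import *
go(.476,-.2985,.038)
S=ctrl.camera('scene')
f=lambda I,x,y,w,h:cv2.resize(I[y:y+h,x:x+w],(600,600),interpolation=cv2.INTER_CUBIC)
cv2.imwrite('pics/b2.png',f(S,95,210,60,60))"
```

```text
t 7.55 tip [ 0.478 -0.301  0.047] ft [-0.44  0.27  0.67] w 0.0001 
travel [ 0.045 -0.005 -0.015] tilt corr ang [-0.      0.0018 -0.0008] q [ 47.  19. -21. 106.   8.  56. -47.]
toolz [ 0.335 -0.942  0.004]
```

View pics/b2.png

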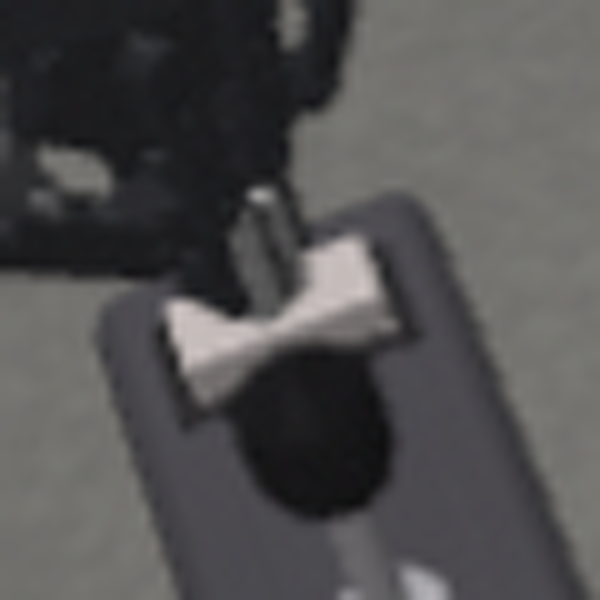

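Centred along the bar at 47 mm height. Going down to about 36 mm.

carry_out --motion '[{"travel":[0.015,-0.005,-0.015],"angular":[0,0.002,-0.001]},{"travel":[0.03,-0.005,-0.015],"angular":[0,0.002,-0.001]},{"travel":[0.045,-0.005,-0.015],"angular":[0,0.002,-0.001]},{"travel":[0.055,-0.005,-0.015],"angular":[0,0.002,-0.001]},{"travel":[0.055,-0.005,-0.015],"angular":[0,0.002,-0.001]}]'

```text
t: 8.1
ee_pos: [0.4757, -0.298, 0.2095]
orientation: [-143.3, 90.0, 146.3]
ft_force: [-0.9, 1.1, 1.3]
gripper_width: -0.0002
```

```bash
python3 -c "
from h import *
go(.476,-.2985,.032)"
```

```text
t 8.1 tip [ 0.4757 -0.298   0.0361] ft [-0.92  1.08  1.31] w -0.0002 
travel [0.02  0.001 0.003] tilt corr ang [-0.     -0.0001  0.    ] q [ 47.  19. -20. 107.   8.  55. -47.]
toolz [ 0.335 -0.942 -0.   ]
```

carry_out --motion '[{"travel":[0.007,0,0],"angular":[0,0,0]},{"travel":[0.014,0,0],"angular":[0,0,0]},{"travel":[0.02,0,0],"angular":[0,0,0]},{"travel":[0.02,0,0],"angular":[0,0,0]},{"travel":[0.02,0,0],"angular":[0,0,0]}]'

```text
t: 8.6
ee_pos: [0.4757, -0.298, 0.2056]
orientation: [174.7, 90.0, 104.3]
ft_force: [-0.8, 1.7, 2.9]
gripper_width: 0.0
```

```bash
python3 -c "
from h import *
go(.476,-.2985,.032)"
```

```text
t 8.6 tip [ 0.4757 -0.298   0.0322] ft [-0.79  1.7   2.93] w 0.0 
travel [0.001 0.001 0.003] tilt corr ang [ 0. -0. -0.] q [ 47.  20. -20. 107.   8.  55. -47.]
toolz [ 0.335 -0.942 -0.   ]
```

carry_out --motion '[{"travel":[0.004,0,0],"angular":[0,0,0]},{"travel":[0.004,0,0],"angular":[0,0,0]},{"travel":[0.004,0,0],"angular":[0,0,0]}]'

```text
t: 8.9
ee_pos: [0.4757, -0.298, 0.2049]
orientation: [-23.2, 90.0, -93.6]
ft_force: [-0.6, 2.5, 3.9]
gripper_width: -0.0003
```

carry_out --motion '[{"travel":[-0.1,0,0],"angular":[0,0,0]},{"travel":[-0.3,0,0],"angular":[0,0,0]},{"travel":[-0.5,0,0],"angular":[0,0,0]},{"travel":[-0.7,0,0],"angular":[0,0,0]},{"travel":[-0.7,0,0],"angular":[0,0,0]}]'

```text
t: 9.4
ee_pos: [0.4775, -0.2992, 0.3508]
orientation: [33.7, 89.3, -36.7]
ft_force: [0.6, -0.5, -0.6]
gripper_width: 0.0001
```

```bash
python3 -c "
from h import *
go(.496,-.0095,.17)"
```

```text
t 9.4 tip [ 0.4791 -0.3004  0.1774] ft [ 0.57 -0.49 -0.61] w 0.0001 
travel [ 0.028  0.566 -1.343] tilt corr ang [-0.      0.0047 -0.0031] q [ 49.  11. -22.  99.   4.  70. -44.]
toolz [ 0.335 -0.942  0.01 ]
```

carry_out --motion '[{"travel":[0,0.1,-0.23],"angular":[0,0,0]},{"travel":[0,0.2,-0.45],"angular":[0,0,0]},{"travel":[0,0.3,-0.68],"angular":[0,0,0]},{"travel":[0,0.38,-0.88],"angular":[0,0,0]},{"travel":[0,0.42,-1.0],"angular":[0,0,0]}]'

```text
t: 9.9
ee_pos: [0.4877, -0.0776, 0.3441]
orientation: [131.4, 90.0, 61.3]
ft_force: [-0.1, 0.9, 0.6]
gripper_width: -0.0001
```

```bash
python3 -c "
from h import *
go(.496,.15,.17)
S=ctrl.camera('scene')
f=lambda I,x,y,w,h:cv2.resize(I[y:y+h,x:x+w],(600,600),interpolation=cv2.INTER_CUBIC)
cv2.imwrite('pics/b3.png',f(S,95,210,60,60))"
```

```text
t 9.9 tip [ 0.4878 -0.0775  0.1707] ft [-0.12  0.89  0.59] w -0.0001 
travel [ 0.004  0.425 -1.056] tilt corr ang [ 0.     -0.0002 -0.0002] q [ 37.   3. -31. 108.   2.  69. -66.]
toolz [ 0.339 -0.941 -0.   ]
```

View pics/b3.png

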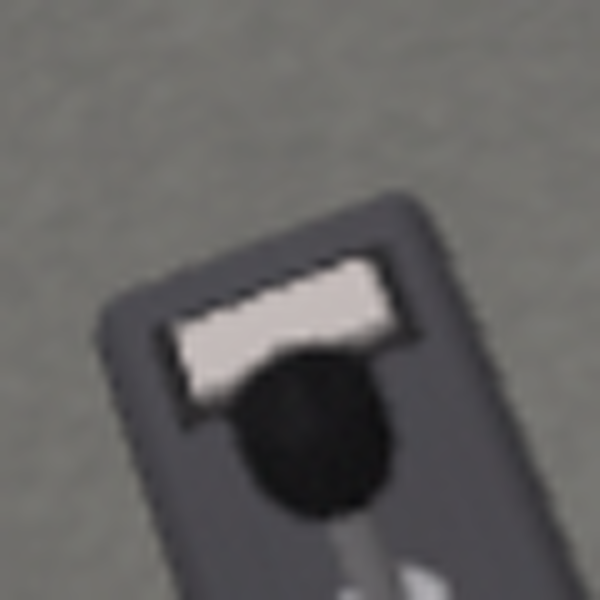

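The bar key is down (nearly flush, crop (285,325)) and the mic has not moved. On to the phone.

carry_out --motion '[{"travel":[0,0.09,-0.22],"angular":[0,0,0]},{"travel":[0,0.18,-0.45],"angular":[0,0,0]},{"travel":[0,0.27,-0.67],"angular":[0,0,0]},{"travel":[0,0.35,-0.88],"angular":[0,0,0]},{"travel":[0,0.4,-1.0],"angular":[0,0,0]}]'

```text
t: 10.45
ee_pos: [0.4955, 0.1373, 0.3443]
orientation: [143.5, 89.9, 73.3]
ft_force: [0.0, 0.5, -0.3]
gripper_width: -0.0003
```

```bash
python3 -c "
from h import *
go(.4515,.2845,.17)"
```

```text
t 10.45 tip [0.4956 0.1376 0.1709] ft [ 0.02  0.45 -0.29] w -0.0003 
travel [ 0.005  0.042 -0.766] tilt corr ang [ 0.     -0.0005 -0.0004] q [ 22.   7. -43. 106.   5.  69. -93.]
toolz [ 0.339 -0.941 -0.001]
```

carry_out --motion '[{"travel":[0,0.01,-0.2],"angular":[0,0,0]},{"travel":[0,0.02,-0.4],"angular":[0,0,0]},{"travel":[0,0.03,-0.6],"angular":[0,0,0]},{"travel":[0,0.04,-0.765],"angular":[0,0,0]},{"travel":[0,0.04,-0.765],"angular":[0,0,0]}]'

```text
t: 10.95
ee_pos: [0.45, 0.2853, 0.3444]
orientation: [174.3, 89.8, 104.4]
ft_force: [0.6, 0.1, -0.5]
gripper_width: -0.0002
```

```bash
python3 -c "
from h import *
go(.4515,.2845,.06)"
```

```text
t 10.95 tip [0.4498 0.2858 0.171 ] ft [ 0.62  0.1  -0.46] w -0.0002 
travel [0.555 0.005 0.011] tilt corr ang [-0.     -0.0016 -0.0002] q [   9.   11.  -49.  103.    9.   70. -112.]
toolz [ 0.343 -0.939 -0.003]
```

carry_out --motion '[{"travel":[0.15,0.005,0.005],"angular":[0,0,0]},{"travel":[0.3,0.005,0.005],"angular":[0,0,0]},{"travel":[0.45,0.005,0.005],"angular":[0,0,0]},{"travel":[0.55,0.005,0.005],"angular":[0,0,0]},{"travel":[0.55,0.005,0.005],"angular":[0,0,0]}]'

```text
t: 11.45
ee_pos: [0.4529, 0.2778, 0.2312]
orientation: [-83.8, 89.6, -154.3]
ft_force: [0.1, -0.7, 1.0]
gripper_width: 0.0003
```

```bash
python3 -c "
from h import *
go(.4515,.2845,.04)
S=ctrl.camera('scene')
f=lambda I,x,y,w,h:cv2.resize(I[y:y+h,x:x+w],(600,600),interpolation=cv2.INTER_CUBIC)
cv2.imwrite('pics/c1.png',f(S,255,95,75,75))"
```

```text
t 11.45 tip [0.4519 0.2773 0.0578] ft [ 0.09 -0.72  0.96] w 0.0003 
travel [ 0.089  0.011 -0.035] tilt corr ang [-0.      0.0003  0.0031] q [   6.   19.  -46.  109.   16.   58. -117.]
toolz [ 0.334 -0.943  0.001]
```

View pics/c1.png

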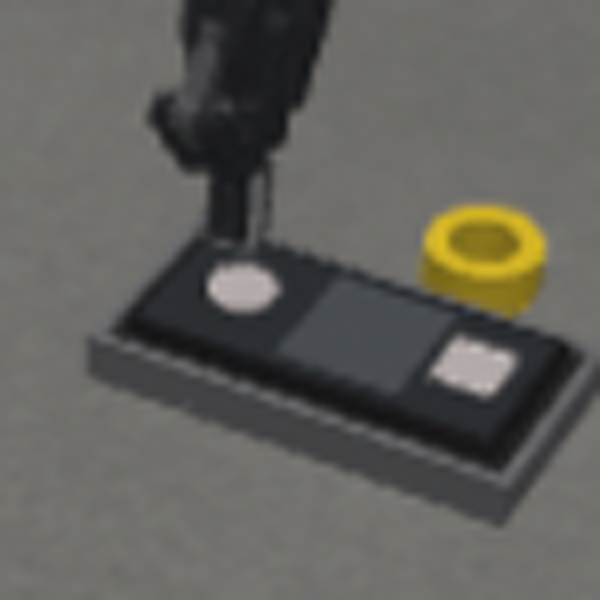

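The tip hangs above the round spot (crop (240,287)), well away from the square one. I'll centre it and come down to about 38 mm.

carry_out --motion '[{"travel":[0.03,0.01,-0.03],"angular":[0,0,0.003]},{"travel":[0.06,0.01,-0.03],"angular":[0,0,0.003]},{"travel":[0.09,0.01,-0.03],"angular":[0,0,0.003]},{"travel":[0.09,0.01,-0.03],"angular":[0,0,0.003]},{"travel":[0.09,0.01,-0.03],"angular":[0,0,0.003]}]'

```text
t: 12.0
ee_pos: [0.4536, 0.2863, 0.2169]
orientation: [88.4, 89.6, 17.9]
ft_force: [0.7, -0.1, -0.1]
gripper_width: 0.0002
```

```bash
python3 -c "
from h import *
go(.4515,.2845,.03)"
```

```text
t 12.0 tip [0.4546 0.2866 0.0435] ft [ 0.68 -0.08 -0.08] w 0.0002 
travel [ 0.067 -0.019  0.005] tilt corr ang [-0.      0.0001 -0.003 ] q [   5.   21.  -46.  110.   18.   56. -119.]
toolz [ 0.335 -0.942  0.   ]
```

carry_out --motion '[{"travel":[0.02,-0.018,0.005],"angular":[0,0,-0.003]},{"travel":[0.04,-0.018,0.005],"angular":[0,0,-0.003]},{"travel":[0.05,-0.018,0.005],"angular":[0,0,-0.003]},{"travel":[0.05,-0.018,0.005],"angular":[0,0,-0.003]}]'

```text
t: 12.4
ee_pos: [0.4504, 0.284, 0.2064]
orientation: [-81.9, 90.0, -152.3]
ft_force: [-1.1, -0.9, -0.0]
gripper_width: 0.0001
```

```bash
python3 -c "
from h import *
go(.4515,.2845,.028)
S=ctrl.camera('scene')
f=lambda I,x,y,w,h:cv2.resize(I[y:y+h,x:x+w],(600,600),interpolation=cv2.INTER_CUBIC)
cv2.imwrite('pics/c2.png',f(S,255,95,75,75))"
```

```text
t 12.4 tip [0.4503 0.2839 0.033 ] ft [-1.05 -0.9  -0.02] w 0.0001 
travel [ 0.025  0.007 -0.001] tilt corr ang [-0.      0.      0.0003] q [   5.   21.  -45.  110.   18.   56. -120.]
toolz [ 0.335 -0.942  0.   ]
```

View pics/c2.png

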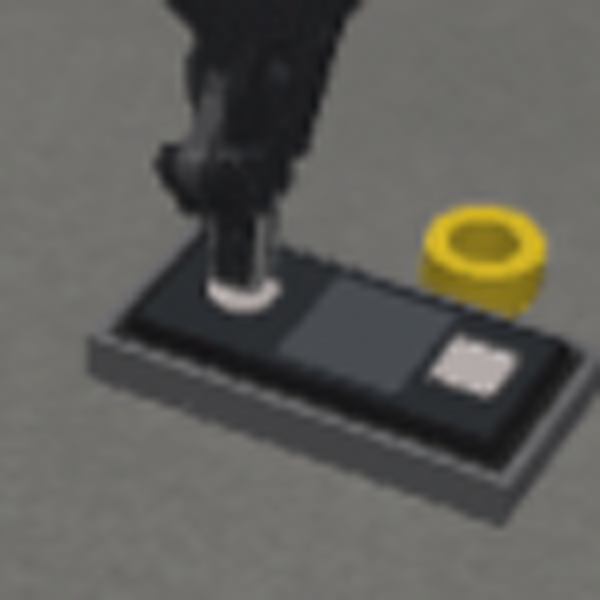

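Centred over the spot at 33 mm. Pressing to about 27 mm, with a hold.

carry_out --motion '[{"travel":[0.01,0.005,0],"angular":[0,0,0]},{"travel":[0.02,0.005,0],"angular":[0,0,0]},{"travel":[0.03,0.005,0],"angular":[0,0,0]},{"travel":[0.03,0.005,0],"angular":[0,0,0]},{"travel":[0.03,0.005,0],"angular":[0,0,0]}]'

```text
t: 12.95
ee_pos: [0.4517, 0.2847, 0.2011]
orientation: [87.1, 90.0, 16.7]
ft_force: [0.1, 0.5, 2.9]
gripper_width: 0.0
```

```bash
python3 -c "
from h import *
go(.4515,.2845,.028)"
```

```text
t 12.95 tip [0.4518 0.2847 0.0277] ft [0.06 0.51 2.88] w 0.0 
travel [-0.001 -0.002  0.   ] tilt corr ang [ 0.      0.     -0.0003] q [   4.   22.  -45.  111.   19.   55. -120.]
toolz [ 0.335 -0.942  0.   ]
```

carry_out --motion '[{"travel":[0.004,0,0],"angular":[0,0,0]},{"travel":[0.004,0,0],"angular":[0,0,0]},{"travel":[0.004,0,0],"angular":[0,0,0]}]'

```text
t: 13.25
ee_pos: [0.4517, 0.2846, 0.2003]
orientation: [90.2, 90.0, 19.7]
ft_force: [0.8, -0.3, 3.2]
gripper_width: -0.0002
```

carry_out --motion '[{"travel":[-0.1,0,0],"angular":[0,0,0]},{"travel":[-0.3,0,0],"angular":[0,0,0]},{"travel":[-0.5,0,0],"angular":[0,0,0]},{"travel":[-0.7,0,0],"angular":[0,0,0]},{"travel":[-0.7,0,0],"angular":[0,0,0]}]'

```text
t: 13.75
ee_pos: [0.4523, 0.286, 0.3449]
orientation: [93.2, 89.5, 22.8]
ft_force: [0.1, 0.1, -0.5]
gripper_width: -0.0001
```

```bash
python3 -c "
from h import *
go(.4515,.2845,.18)
S=ctrl.camera('scene')
cv2.imwrite('pics/d.png',S)
A=cv2.imread('pics/scene0.png')
for r in((193,170,254,208),(104,228,156,290),(265,122,332,158)):
  for I in(A,S): print([(b[0],b[2]) for b in blobs(I,r)])
"
```

```text
t 13.75 tip [0.4536 0.2866 0.1715] ft [ 0.1   0.1  -0.52] w -0.0001 
travel [-0.042 -0.013  0.006] tilt corr ang [ 0.     -0.0002 -0.0039] q [  10.   11.  -49.  103.    9.   70. -113.]
toolz [ 0.335 -0.942 -0.   ]
[(np.int32(17), array([236.94, 176.24])), (np.int32(64), array([222.42, 182.64])), (np.int32(19), array([207.63, 190.53]))]
[(np.int32(17), array([236.94, 176.24])), (np.int32(65), array([222.57, 185.25])), (np.int32(19), array([207.63, 190.53]))]
[(np.int32(143), array([121.6, 239.8])), (np.int32(44), array([133.77, 271.91]))]
[(np.int32(130), array([122.68, 241.77])), (np.int32(44), array([133.77, 271.91]))]
[(np.int32(34), array([284.76, 130.35])), (np.int32(43), array([313.77, 140.33]))]
[(np.int32(34), array([284.76, 130.35])), (np.int32(44), array([313.68, 140.3 ]))]
```

View pics/d.png

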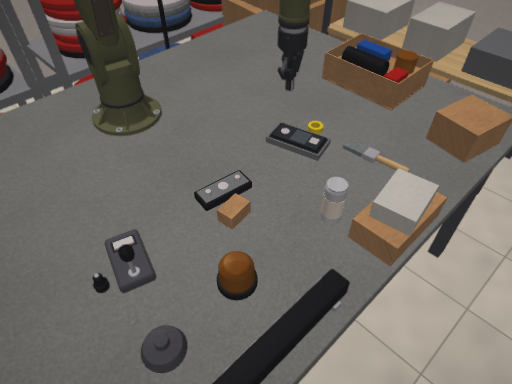

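The final view shows everything in place: the big button (223,185) and bar key (123,242) are lower, and the small buttons and phone spots are unchanged. The arm is clear, so I'm handing in.

```bash
python3 -c "
from bench import ctrl
print(ctrl.job_done())"
```

```text
the job is handed in; nothing more can be done
None
```

I did the three presses in the required order with the closed fingertips and handed the job in at about 13.8 s of the 64 s; no verdict was reported.

| Step | Reading at the press | Fingertip height |
|---|---|---|
| Remote's big button | about 10 N | 30 mm, at its hard stop |
| Microphone's bar key | about 4 N | about 31.5 mm, roughly 8.5 mm of travel |
| Phone's round spot | about 3 N, held for 0.5 s | about 27 mm |

- **Deeper than advised:** Both keys went past the suggested 6 to 8 mm. The big button went the full 10 mm, but its force stayed under the 20 N limit.
- **Last checks:** The final scene picture shows both keys still down. The small buttons and the neck's light ring are at the same pixels as at the start, and the phone's spots are too, within 0.1 pixel. The goods look unmoved by eye, and the arm is about 14 cm above the phone touching nothing.
- **Disagreements:** The two cameras differed by about 4 mm, so I used points between their readings. The force sensor seemed to read 1 to 2 N low at light contact, so I judged key travel mainly from tip height. The hard stop at exactly 30 mm confirmed that height.

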